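Click the tap-nut socket onto the T-handle

ROBOT

A 6-joint arm with a two-finger parallel gripper is mounted at the origin on the work surface. World frame = base frame: x ahead of the robot, y to its left, z up, the work surface at z = 0. Lengths are in m, angles in rad, forces in N, time in s.
With the tool pointing down it reaches from about 0.275 to 0.85 m from the base axis. Payload 19 kg.
Tool frame: the origin (TCP) lies at the very end of the fingers, on their centre line; the grasp point (between the pads) lies 19 mm behind it; z points along the fingers, x is the direction in which the jaws open and shut, and the axes are right-handed (so a half turn about z gives the same grasp; the last joint's range is limited). The gripper opens to 85 mm and grips with 20 to 120 N. Pads are 22 mm wide; open, the fingers measure 114 mm over their backs; the gripper's body (76 mm by 85 mm) begins 54 mm behind the grasp point. The pads swing forward as they close: fully open they stand 13 mm farther back than shut.
Start: joints at [1.035, 0.15, 1.437, -0, 1.554, -0.134], TCP at [0.225, 0.529, 0.204] pointing down, gripper open.
Joint ranges: [-2.8, 2.8], [-0.68, 2.1], [0.12, 2.68], [-1.39, 4.53], [0.16, 2.79], [-2.81, 2.81]. Speed limits (rad/s): [1.89, 1.89, 2.22, 3.01, 3.01, 3.01].

INTERFACE

Orientations are given as a rotation vector (axis times angle).
In Python, from plant import manip, gripper_to, solver, imaging gives the robot as it stands. The module is installed in compiled form; this text tells all that it offers. Calls block until the motion is done:
- manip.movep(position, orientation): joint-space move of the TCP to a pose.
- manip.line_to(position, velocity=0.15, attitude=None): straight line of the TCP; attitude=None keeps the orientation; velocity is the mean speed in m/s.
- manip.goto_joints(angles): joint-space move.
- gripper_to(opening): finger opening in m; the grip force is fixed at half the most; returns when the fingers have stopped.
- manip.wait(seconds).
- solver.ik(position, orientation): joint angles nearest the present ones, or None.
- manip.get_obs(): the state.
- imaging.snapshot(name): name is "scene" or "top"; returns the picture (420x560x3 uint8, red, green, blue); there is no depth.
- imaging.calibration(name): a dict with "fx", "fy", "cx", "cy" (pixels), "pose" (4x4, takes a point from camera to world coordinates). Camera axes: x right, y down, z forward; pixel columns grow to the right and rows downward; lengths in m; the calibration is good to about 2 mm. A picture is of the moment at which its call begins. calibration takes no time and is no camera call.
A pose or a line that the arm cannot do raises manip.IKError and nothing moves.
- manip.close_job(): hands the job in, once; it reports no verdict.
The state is a dict: "t": time; "qpos": joint angles; "qvel": joint speeds; "joint_efforts": joint torques, N m; "tool_pos": TCP position; "orientation": TCP orientation; "ft_force": force on the tool from outside, world axes, zero at the start; "wrist_torque": the same for the moment, N m; "finger_gap": finger opening in m.
Only numpy, scipy, OpenCV 4.12 (cv2) and the standard library are available. Lean on these libraries where they do the work, as an engineer would, in place of code of your own. Each camera call takes 0.05 s, during which the arm holds its last target. There are 200 camera calls.

TASK

Take the T-handle out of its stand in the kit tray and press its square drive straight down into the big red-banded socket, in that socket's pocket, until it is fully home and the spring ball clicks. Then lift the socket out of the tray by the handle and stand the joined tool upright on the round blue mat near the tap, and let go. Leave the other sockets and the things on the sill as they are.

Things in the scene. Friction and masses are not known exactly. Their poses are not given: they have to be found in the camera images.
- t_handle: Steel T-handle, 82 mm tall, 0.5 kg, drive down in the tray's stand. Origin: centre of its square drive's tip; z up the tool, x along the cross bar. Drive 12.7 mm square, sides along x and y, z 0 to 16 mm, end bevelled 2 mm; shank 24 mm round, z 16 to 40; collar 36 mm round, z 40 to 45, rests on the stand's rim; shank and drive hang in its hole: lift 45 mm straight up to clear it.
- t_hub (a point): Grip point on the T-handle's axis, 69 mm above the drive's tip, in its square hub (28 x 28 mm, faces across x and y, 45 to 82 mm above the tip). The cross bar, 14 mm round and 200 mm long, runs through the hub along x at 66 mm above the tip. Pinch the hub from above across its y faces; the fingertips must stay above the collar.
- detent (a joint): Spring ball in the +x face of the T-handle's drive, 8 mm above the tip, 2.4 mm proud. 0 = ball out (free, or clicked into the socket's groove); 0.001 to 0.0025 m while the rim of the socket's hole presses it in; it snaps back to 0 at the click. Spring 5.5 to 7.5 N.
- big_socket: Big steel tap-nut socket with a red band: 85 mm tall, body 44 mm and drive end (top) 36 mm in diameter, 0.4 kg, upright in a 47 mm wide, 14 mm deep round pocket of the tray, where it can turn. Origin: centre of its foot; z up; x and y normal to the sides of the square hole in its top (any quarter turn fits). Four small dark cross holes outside the drive end mark the middles of those sides.
- socket_mouth (a point): Mouth of the square hole, on the axis at the top of the big socket, 85 mm above its foot. Hole 13.7 mm wide, 25 mm deep, mouth bevelled 1.5 mm, a groove for the ball all round. Pressing home takes 10 to 20 N. Home, the T-handle's shank sits on this top face, the drive's tip 69 mm above the foot. Clicked, the ball carries the socket, with up to 2 mm of play.
- socket_pocket (a point): Centre of the floor of the big socket's pocket in the kit tray, 9 mm above the sill.
- tray: Black and grey plastic kit tray, 110 x 320 mm, fixed. Origin: centre of its underside; long side along y. Stand for the T-handle at y = -112 mm (56 x 56 mm, 51 mm high); pocket block (70 x 190 mm, 23 mm high) with the big socket at y = -7 mm, a yellow-banded socket (34 mm wide, top 79 mm high) at y = 58 mm and a blue-banded one (30 mm wide, top 73 mm high) at y = 110 mm.
- mat_top (a point): Centre of the top face of the round blue rubber mat: 130 mm in diameter, 4 mm thick, fixed to the sill. The socket's whole foot (44 mm) must stand on it.
Things that resemble listed ones, but are neither listed nor needed, are in the scene too. There is more than one size of the t_handle; the one meant has the size given above.

How it is judged:
By the outcome, as a careful person would: the job done as asked, in the order asked, and still so for the second after the job is handed in, with the robot touching nothing.
It also fails if it takes over 51 s, if anything falls off the work surface, if the arm or the gripper's body presses on something with over 40 N, if the wrist force passes 120 N, or if a joint passes its speed limit or range.

## Working session

There is one attempt and no reset: what is moved stays moved. The work goes in short steps, each a Python script; the robot and the scene stay as the last script left them, time stands still between calls to the robot, and variables do not carry over. Pictures are saved under pics/ and viewed, about 8 in all and at most 12, crops included, and the job is handed in when it is done.

```bash
mkdir -p pics; python3 - <<'E'
from plant import manip, gripper_to, solver, imaging
import cv2, numpy as np
for n in ("scene","top"):
    im=imaging.snapshot(n); cv2.imwrite(f"pics/{n}0.png",im[:,:,::-1])
    c=imaging.calibration(n); print(n,c["fx"],c["cx"],c["cy"],np.round(c["pose"],3).tolist())
o=manip.get_obs(); print(o["t"],o["orientation"],o["ft_force"],o["finger_gap"])
E
```

```text
scene 414.49652309663213 282.6309619479488 213.05689929582266 [[-0.589, 0.692, -0.417, 0.825], [0.808, 0.502, -0.308, 0.273], [-0.004, -0.519, -0.855, 0.956], [0.0, 0.0, 0.0, 1.0]]
top 400.92170530640885 280.4524718689819 207.51939260577836 [[0.029, -0.997, 0.065, 0.337], [-1.0, -0.028, 0.014, -0.053], [-0.012, -0.065, -0.998, 1.019], [0.0, 0.0, 0.0, 1.0]]
0.1 [ 2.61966631e+00  1.73326224e+00 -1.52564398e-03] [-0.16086177  0.21473216 -0.54600488] 0.08543572985469212
```

View pics/scene0.png

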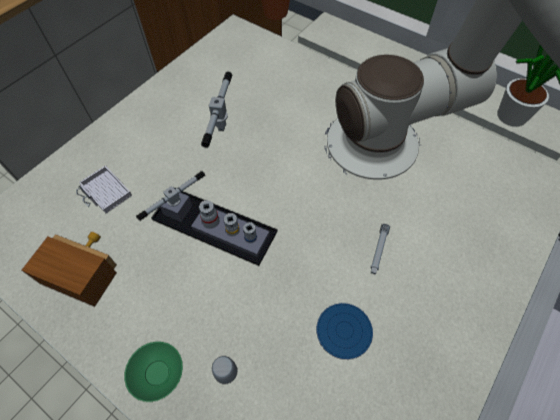

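View pics/top0.png

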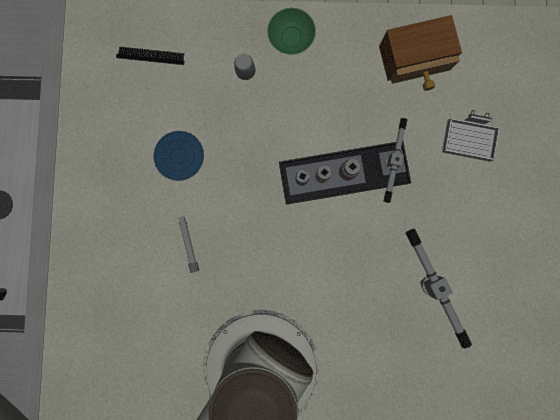

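```bash
cat > h.py <<'E'
import numpy as np, cv2
from plant import manip, gripper_to, solver, imaging
from scipy.spatial.transform import Rotation as R
C={n:imaging.calibration(n) for n in ("scene","top")}
def ray(n,p):
    c=C[n]; P=np.array(c["pose"]); d=P[:3,:3]@[(p[0]-c["cx"])/c["fx"],(p[1]-c["cy"])/c["fy"],1]
    return P[:3,3],d
def at(n,p,z):
    o,d=ray(n,p); return o+d*(z-o[2])/d[2]
def proj(n,X):
    c=C[n]; P=np.array(c["pose"]); q=P[:3,:3].T@(np.asarray(X)-P[:3,3])
    return np.array([c["fx"]*q[0]/q[2]+c["cx"],c["fy"]*q[1]/q[2]+c["cy"]])
def tri(p,q):
    (o1,d1),(o2,d2)=ray("scene",p),ray("top",q)
    s=np.linalg.lstsq(np.c_[d1,-d2],o2-o1,rcond=None)[0]
    a,b=o1+s[0]*d1,o2+s[1]*d2; return (a+b)/2,np.linalg.norm(a-b)
def att(yaw): # tool down, tool x along world yaw
    c,s=np.cos(yaw),np.sin(yaw)
    return R.from_matrix(np.array([[c,s,0],[s,-c,0],[0,0,-1]])).as_rotvec()
E
python3 - <<'E'
from h import *
t=cv2.imread("pics/top0.png"); s=cv2.imread("pics/scene0.png")
big=lambda im,x,y,w,h,k:cv2.resize(im[y:y+h,x:x+w],None,fx=k,fy=k,interpolation=cv2.INTER_CUBIC)
a=big(t,330,115,80,90,6)[:, :480]; b=big(s,130,165,100,60,3) ; d=big(t,330,145,40,48,6)
b=cv2.copyMakeBorder(b,0,540-180,0,0,cv2.BORDER_CONSTANT); b[180:180+288,:240]=d
out=np.hstack([cv2.convertScaleAbs(a,alpha=1.4),b]); print(out.shape); cv2.imwrite("pics/crop1.png",out)
hsv=cv2.cvtColor(t,cv2.COLOR_BGR2HSV)
m=cv2.inRange(hsv,(95,120,40),(125,255,255)); 
c=max(cv2.findContours(m,0,2)[0],key=cv2.contourArea); (x,y),r=cv2.minEnclosingCircle(c); M=cv2.moments(c)
p=(M["m10"]/M["m00"],M["m01"]/M["m00"]); print("mat",p,r,at("top",p,.004),"diam",2*r/400.9*1.015)
hs=cv2.cvtColor(s,cv2.COLOR_BGR2HSV); m=cv2.inRange(hs,(95,120,40),(125,255,255)); c=max(cv2.findContours(m,0,2)[0],key=cv2.contourArea);M=cv2.moments(c)
ps=(M["m10"]/M["m00"],M["m01"]/M["m00"]); print("mat scene",at("scene",ps,.004), tri(ps,p))
# tray outline: dark
m=cv2.inRange(hsv,(0,0,0),(179,255,75)); m[:, :270]=0; m[:,412:]=0; m[:130]=0; m[212:]=0
m=cv2.morphologyEx(m,cv2.MORPH_CLOSE,np.ones((9,9)))
c=max(cv2.findContours(m,0,2)[0],key=cv2.contourArea); bx=cv2.boxPoints(cv2.minAreaRect(c))
print(bx); w=np.array([at("top",q,.009) for q in bx]); print(w.round(3)); print(np.linalg.norm(np.diff(w,axis=0),axis=1))
# bar ends
for nm,ends in (("tray",[(403.5,119.5),(388,201.5)]),("loose",[(410,230),(467,347)])):
    for z in (.075,.1): e=[at("top",q,z) for q in ends]; print(nm,z,np.linalg.norm(e[0]-e[1]),e[0].round(3),e[1].round(3))
E
```

```text
(540, 780, 3)
mat (178.19760366938124, 155.26247308808385) 24.53251075744629 [0.5301276  0.22688852 0.004     ] diam 0.12422299036571705
mat scene [0.53290234 0.2296781  0.004     ] (array([ 0.5311492 ,  0.22904035, -0.00249264]), np.float64(0.0008282210420937546))
[[275.19434 162.43903]
 [400.3755  131.41122]
 [416.20074 195.25793]
 [291.0196  226.28574]]
[[ 0.517 -0.023  0.009]
 [ 0.606 -0.339  0.009]
 [ 0.444 -0.38   0.009]
 [ 0.356 -0.067  0.009]]
[0.32848982 0.1673647  0.32491629]
tray 0.075 0.20022565614374913 [ 0.617 -0.328  0.075] [ 0.42  -0.293  0.075]
tray 0.1 0.19492169902511813 [ 0.61 -0.32  0.1 ] [ 0.418 -0.287  0.1  ]
loose 0.075 0.2956029511481379 [ 0.355 -0.345  0.075] [ 0.09  -0.478  0.075]
loose 0.1 0.2877724592560057 [ 0.354 -0.337  0.1  ] [ 0.097 -0.466  0.1  ]
```

View pics/crop1.png

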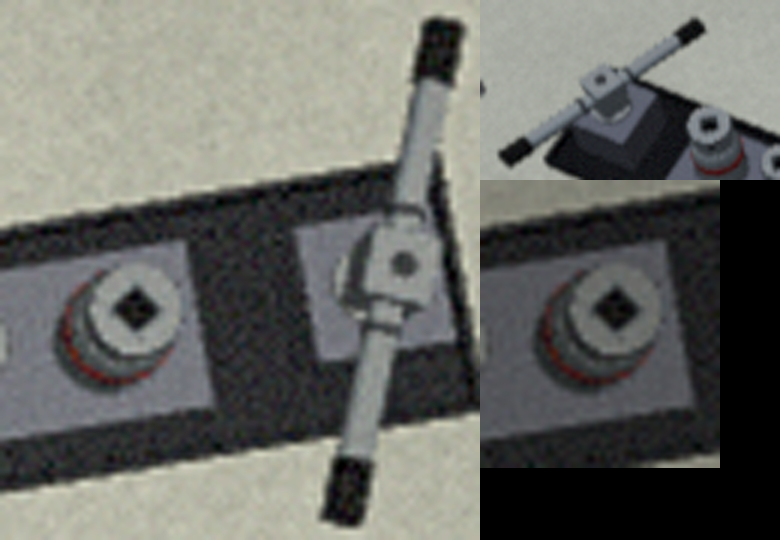

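Tall T-handles: tray one at top px (397,159), bar 200 mm, and a loose one at (437,288), bar about 290 mm. The tray one fits the given 200 mm, and the crop confirms it sits drive-down in the stand. The red-banded socket is at (353,166), with its square hole turned about 45° in the image. I'll refine these positions now.

```bash
python3 - <<'E'
from h import *
t=cv2.imread("pics/top0.png",0); s=cv2.imread("pics/scene0.png",0)
K=8
def hole(im,c,r,th):
    x,y=int(c[0])-r,int(c[1])-r
    u=cv2.resize(im[y:y+2*r,x:x+2*r],None,fx=K,fy=K,interpolation=cv2.INTER_CUBIC)
    m=(u<th).astype(np.uint8); cs=cv2.findContours(m,0,1)[0]
    ctr=(np.array(c)-[x,y])*K
    cc=min((q for q in cs if cv2.contourArea(q)>60),key=lambda q:np.linalg.norm(q.mean(0)[0]-ctr))
    M=cv2.moments(cc); f=lambda p:(np.asarray(p)+.5)/K-.5+[x,y]
    return f([M["m10"]/M["m00"],M["m01"]/M["m00"]]),cv2.contourArea(cc)/K/K,f(cv2.boxPoints(cv2.minAreaRect(cc)))
def disc(im,c): return im[int(c[1])-3:int(c[1])+4,int(c[0])-3:int(c[0])+4].min()
for th in (70,90,105):
    a=hole(t,(352.5,166.2),7,th); b=hole(s,(206.3,206.7),6,th)
    X=[at("top",q,.094)[:2] for q in a[2]]; e=np.diff(X,axis=0)
    print("sock",th,a[0],a[1],b[0],b[1],at("top",a[0],.094).round(4),at("scene",b[0],.094).round(4),tri(b[0],a[0]),np.linalg.norm(e,axis=1),np.degrees(np.arctan2(e[:,1],e[:,0]))%90)
for th in (90,110,125):
    a=hole(t,(397,158.5),4,th); b=hole(s,(170,191.2),4,th)
    print("hub",th,a[0],a[1],b[0],b[1],at("top",a[0],.093).round(4),at("scene",b[0],.093).round(4),tri(b[0],a[0]))
# bar black ends
for th in (50,60):
    E=[]
    for x0,y0,x1,y1 in ((395,112,412,132),(380,188,396,208)):
        m=(t[y0:y1,x0:x1]<th).astype(np.uint8); n,l,st,ce=cv2.connectedComponentsWithStats(m); i=1+np.argmax(st[1:,4]); E.append(ce[i]+[x0,y0]); print(st[i],E[-1])
    w=[at("top",q,.077) for q in E]; d=w[0]-w[1]; print("bar deg",np.degrees(np.arctan2(d[1],d[0])),np.linalg.norm(d),(w[0]+w[1])/2)
E
```

```text
sock 70 [352.20717183 166.06682338] 35.3125 [205.88935877 206.09362707] 19.859375 [ 0.4986 -0.2044  0.094 ] [ 0.4995 -0.2023  0.094 ] (array([ 0.49873353, -0.20434886,  0.09129631]), np.float64(0.0011222278704961684)) [0.01449571 0.01476423 0.01448298] [46.61563853 45.94282845 46.58125611]
sock 90 [352.21746843 166.07005296] 44.1328125 [205.8618513  206.07702096] 26.09375 [ 0.4986 -0.2044  0.094 ] [ 0.4995 -0.2024  0.094 ] (array([ 0.49873719, -0.20439055,  0.09133187]), np.float64(0.0010660482651446504)) [0.01699811 0.0165759  0.01698115] [45.54641776 44.84811827 45.50886787]
sock 105 [351.14941458 163.76843942] 118.4375 [205.83905644 206.06203555] 31.5390625 [ 0.5039 -0.2018  0.094 ] [ 0.4995 -0.2025  0.094 ] (array([ 0.50224294, -0.20004544,  0.10007065]), np.float64(0.0019368101633259202)) [0.03219981 0.03134696 0.03212929] [1.55011599 0.95058829 1.57301049]
hub 90 [396.88903204 158.59685703] 18.5703125 [169.72321429 191.10647379] 7.0546875 [ 0.5191 -0.3079  0.093 ] [ 0.5191 -0.3064  0.093 ] (array([ 0.5189871 , -0.30767179,  0.09194856]), np.float64(0.0011030446971337534))
hub 110 [396.44300884 157.55311557] 60.390625 [169.71424212 191.10882712] 11.734375 [ 0.5215 -0.3068  0.093 ] [ 0.5191 -0.3064  0.093 ] (array([ 0.52048742, -0.30533579,  0.09581712]), np.float64(0.0016084692505121598))
hub 125 [396.5 157.5] 62.015625 [169.68275292 191.08429428] 16.9375 [ 0.5217 -0.3069  0.093 ] [ 0.5191 -0.3066  0.093 ] (array([ 0.52055651, -0.30538458,  0.09598067]), np.float64(0.0016939256037733835))
[ 4  6  8 11 62] [402.51612903 123.12903226]
[ 4  3  8 12 70] [387.42857143 196.44285714]
bar deg -10.828041640158673 0.17927418316356983 [ 0.51981245 -0.30786722  0.077     ]
[ 4  6  8 11 71] [402.54929577 122.92957746]
[ 4  3  8 12 77] [387.37662338 196.44155844]
bar deg -10.860312774259398 0.17978688520234729 [ 0.52005435 -0.30784336  0.077     ]
```

```bash
cat >> h.py <<'E'
H=np.array([.5192,-.3075]); S=np.array([.4988,-.2038]); BAR=np.radians(-10.8); SQ=np.radians(45.9); MAT=np.array([.5312,.2285])
E
python3 - <<'E'
from h import *
for k in (90,-90):
    for nm,p,z,b in (("pick",H,.061,BAR),("above",S,.17,BAR),("ins",S,.128,SQ-np.pi/2),("ins2",S,.128,SQ),("mat",MAT,.123,SQ-np.pi/2),("mat2",MAT,.25,SQ)):
        q=solver.ik([*p,z],att(b+np.radians(k))); print(k,nm,None if q is None else np.round(q,2))
E
```

```text
90 pick [-0.66  0.29  1.56  0.    1.29 -2.04]
90 above [-0.53  0.09  1.57  0.    1.48 -1.91]
90 ins [-0.53  0.11  1.63 -0.    1.39 -1.33]
90 ins2 None
90 mat [ 0.27  0.2   1.55 -0.    1.4  -0.53]
90 mat2 [ 0.27  0.15  1.35 -0.    1.64 -2.1 ]
-90 pick [-0.66  0.29  1.56 -0.    1.29  1.1 ]
-90 above [-0.53  0.09  1.57 -0.    1.48  1.23]
-90 ins [-0.53  0.11  1.63 -0.    1.39  1.81]
-90 ins2 [-0.53  0.11  1.63 -0.    1.39  0.24]
-90 mat [ 0.27  0.2   1.55 -0.    1.4   2.61]
-90 mat2 [ 0.27  0.15  1.35 -0.    1.64  1.04]
```

```bash
python3 - <<'E'
from h import *
A=att(BAR-np.pi/2)
manip.movep([*H,.17],A); manip.line_to([*H,.061],.12)
gripper_to(.02); o=manip.get_obs(); print("gap",o["finger_gap"],o["ft_force"],o["tool_pos"],o["t"])
manip.line_to([*H,.165],.1); o=manip.get_obs(); print("gap",o["finger_gap"],o["ft_force"],o["t"])
B=att(SQ-np.pi)
manip.movep([*S,.17],B); manip.wait(.3)
o=manip.get_obs(); print("at",o["tool_pos"],o["ft_force"],o["wrist_torque"],o["t"])
out=[]
for n in ("scene","top"):
    im=imaging.snapshot(n); cv2.imwrite(f"pics/{n}1.png",im[:,:,::-1])
    p=proj(n,[*S,.12]).astype(int); print(n,p)
    out.append(cv2.resize(im[max(0,p[1]-45):p[1]+45,p[0]-45:p[0]+45,::-1],(400,400),interpolation=cv2.INTER_CUBIC))
cv2.imwrite("pics/hold.png",np.hstack(out))
E
```

```text
gap 0.025648668998124766 [-0.10065049  2.05763036  6.97328696] [ 0.5194042  -0.30747335  0.06144857] 4.8583
gap 0.025343627931157908 [-0.80867036 -0.08111437 -4.55642634] 6.05
at [ 0.49879507 -0.20427811  0.16976485] [-1.29605621 -0.43732692 -4.45637636] [ 0.04256289 -0.01257344 -0.00133423] 7.0917
scene [203 199]
top [353 164]
```

View pics/hold.png

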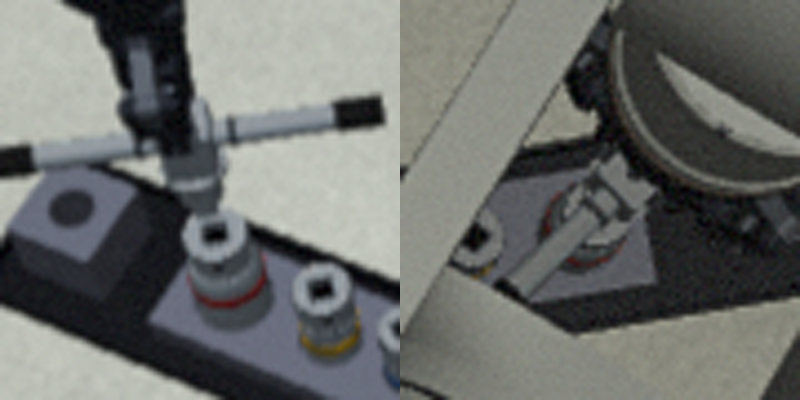

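```bash
python3 - <<'E'
from h import *
print("exp tip",proj("scene",[*S,.12]),"exp mouth",proj("scene",[*S,.094]))
manip.line_to([*S,.148],.08)
for z in np.arange(.145,.1265,-.0015):
    manip.line_to([*S,z],.03); o=manip.get_obs(); f=o["ft_force"]
    print(round(z,4),o["tool_pos"].round(4),f.round(1),o["wrist_torque"].round(2),round(o["t"],2))
    if f[2]>22 or (f[2]>8 and z>.139) or np.hypot(f[0],f[1])>10: break
im=imaging.snapshot("scene"); p=(204,203); cv2.imwrite("pics/ins.png",cv2.resize(im[p[1]-45:p[1]+45,p[0]-45:p[0]+45,::-1],(450,450),interpolation=cv2.INTER_CUBIC))
E
```

```text
exp tip [203.86891445 199.8383295 ] exp mouth [205.63030913 205.60684306]
0.145 [ 0.4988 -0.2038  0.145 ] [ 0.2 -0.5 -4. ] [-0.02  0.02  0.03] 7.87
0.1435 [ 0.4988 -0.2038  0.1435] [ 0.4  0.6 -4.2] [ 0.02  0.07 -0.02] 8.12
0.142 [ 0.4988 -0.2039  0.142 ] [-1.4 -0.2 -2.4] [-0.23  0.17  0.02] 8.37
0.1405 [ 0.4988 -0.2038  0.1404] [-1.5 -0.1 -2.2] [-0.25  0.19  0.01] 8.62
0.139 [ 0.4987 -0.2037  0.1387] [-0.5 -0.7 -4.2] [-0.19  0.18  0.02] 8.87
0.1375 [ 0.4987 -0.2038  0.1374] [-0.2 -1.2 -3.8] [-0.22  0.19  0.01] 9.12
0.136 [ 0.4988 -0.2039  0.1361] [-2.1 -1.6 -0.3] [-0.32  0.33  0.  ] 9.37
0.1345 [ 0.4987 -0.2037  0.1343] [-0.8 -0.7 -2.6] [-0.23  0.28  0.02] 9.62
0.133 [ 0.4986 -0.2036  0.1326] [-0.4 -0.5 -5.4] [-0.12  0.11 -0.  ] 9.87
0.1315 [ 0.4987 -0.2037  0.1312] [-0.8 -1.2 -6.9] [-0.06  0.14  0.  ] 10.12
0.13 [ 0.4988 -0.2038  0.1299] [-0.5 -1.1 -5.6] [-0.25  0.18  0.05] 10.37
0.1285 [ 0.4988 -0.204   0.1287] [-1.9 -1.8 -0.2] [-0.6   0.49  0.01] 10.62
0.127 [ 0.4992 -0.2045  0.1282] [-3.1 -4.  11.3] [-0.88  1.09 -0.01] 10.87
```

View pics/ins.png

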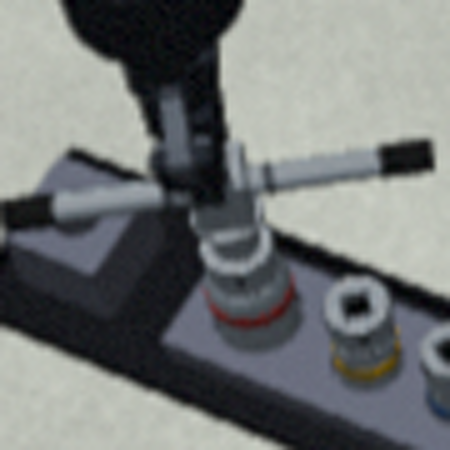

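```bash
python3 - <<'E'
from h import *
for z in np.arange(.126,.1195,-.001):
    manip.line_to([*S,z],.03); o=manip.get_obs(); f=o["ft_force"]
    print(round(z,4),o["tool_pos"].round(4),f.round(1),o["wrist_torque"].round(2),round(o["finger_gap"],4),round(o["t"],2))
    if f[2]>32: break
im=imaging.snapshot("scene"); p=(204,203); cv2.imwrite("pics/ins2.png",cv2.resize(im[p[1]-45:p[1]+45,p[0]-45:p[0]+45,::-1],(450,450),interpolation=cv2.INTER_CUBIC))
manip.line_to([*S,.134],.04); manip.wait(.3)
o=manip.get_obs(); print(o["tool_pos"].round(4),o["ft_force"].round(1),o["wrist_torque"].round(2),o["t"])
E
```

```text
0.126 [ 0.4995 -0.2047  0.1281] [-4.6 -3.9 20.3] [-0.93  1.32 -0.  ] 0.0258 11.17
0.125 [ 0.4999 -0.205   0.128 ] [-6.1 -3.9 29.3] [-0.96  1.55 -0.  ] 0.0254 11.42
0.124 [ 0.5002 -0.2053  0.1278] [-7.9 -3.7 39.2] [-0.87  1.78 -0.  ] 0.0253 11.67
[ 0.4987 -0.2037  0.1336] [-0.1  0.  -8.8] [-0.07  0.03 -0.02] 12.4167
```

```bash
python3 - <<'E'
from h import *
manip.line_to([*S,.25],.1); o=manip.get_obs(); print(o["ft_force"].round(1),o["t"])
B=att(SQ-np.pi+np.radians(45))
manip.line_to([*MAT,.25],.2,B); manip.line_to([*MAT,.145],.12); manip.wait(.5)
o=manip.get_obs(); print(o["tool_pos"].round(4),o["ft_force"].round(1),o["wrist_torque"].round(2),o["t"])
im=imaging.snapshot("scene"); p=proj("scene",[*MAT,.08]).astype(int); print(p)
a=im[p[1]-75:p[1]+60,p[0]-70:p[0]+70,::-1]
cv2.imwrite("pics/mat.png",cv2.resize(a,None,fx=4,fy=4,interpolation=cv2.INTER_CUBIC))
E
```

```text
[ 0.1 -0.8 -8.8] 13.725
[0.5312 0.2285 0.1451] [-0.5 -0.1 -9.1] [ 0.03 -0.    0.03] 17.5667
[348 320]
```

View pics/mat.png

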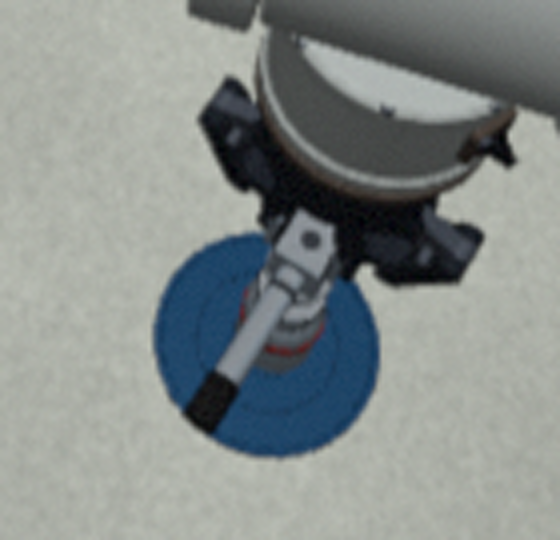

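The red-banded socket hangs under the handle over the mat's middle, with its foot at crop (280,360). The wrist carries 9 N, which is both parts. I'll lower it now.

```bash
python3 - <<'E'
from h import *
manip.line_to([*MAT,.129],.06)
for z in np.arange(.1275,.118,-.001):
    manip.line_to([*MAT,z],.03); o=manip.get_obs(); f=o["ft_force"]
    print(round(z,4),o["tool_pos"].round(4),f.round(1),o["wrist_torque"].round(2),round(o["t"],2))
    if f[2]>3: break
# relax to near-zero load before release
manip.line_to([*MAT,o["tool_pos"][2]],.02); manip.wait(.3); o=manip.get_obs(); print(o["tool_pos"].round(4),o["ft_force"].round(1),o["wrist_torque"].round(2))
gripper_to(.05); manip.wait(.3); gripper_to(.085); o=manip.get_obs(); print(o["ft_force"].round(1),o["finger_gap"],o["tool_pos"].round(4))
manip.line_to([*MAT,.25],.1)
manip.movep([.30,.0,.35],att(-np.pi/2)); print(manip.get_obs()["t"])
out=[]
for n in ("scene","top"):
    im=imaging.snapshot(n); cv2.imwrite(f"pics/{n}2.png",im[:,:,::-1])
    p=proj(n,[*MAT,.06]).astype(int)
    out.append(cv2.resize(im[p[1]-60:p[1]+60,p[0]-60:p[0]+60,::-1],(400,400),interpolation=cv2.INTER_CUBIC))
cv2.imwrite("pics/end.png",np.hstack(out))
E
```

```text
0.1275 [0.5312 0.2285 0.1276] [-0.9  0.5 -9.7] [ 0.04 -0.02 -0.01] 18.28
0.1265 [0.5314 0.2285 0.1268] [ 1.   0.4 -5.5] [ 0.04 -0.11  0.  ] 18.53
0.1255 [0.5314 0.2285 0.1257] [ 0.8 -0.2 -4.5] [ 0.07 -0.25  0.09] 18.78
0.1245 [0.5312 0.2285 0.1245] [ 1.5  0.3 -4.2] [ 0.   -0.26  0.02] 19.03
0.1235 [0.5314 0.2285 0.1238] [2.  0.9 0.6] [-0.11 -0.44 -0.03] 19.28
0.1225 [0.5319 0.2286 0.1235] [ 3.2 -0.2  6.9] [-0.21 -0.61  0.06] 19.53
[0.5313 0.2285 0.1237] [ 2.9 -0.3  4.6] [-0.11 -0.59 -0.01]
[-0.5 -0.1  0.3] 0.08468468141895309 [0.5312 0.2285 0.1235]
23.8833
```

View pics/end.png

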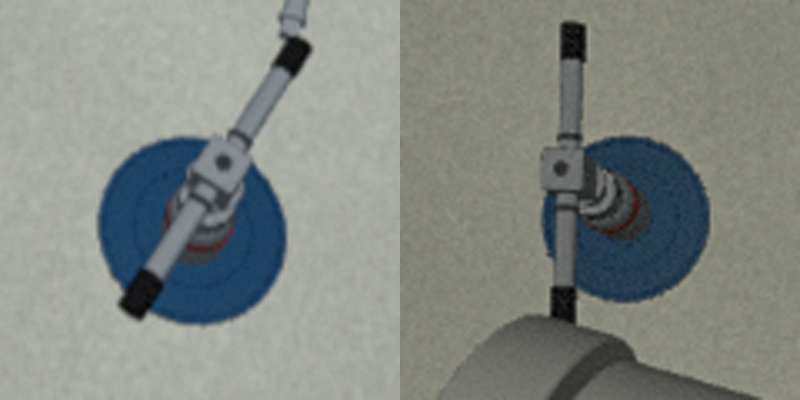

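View pics/scene2.png

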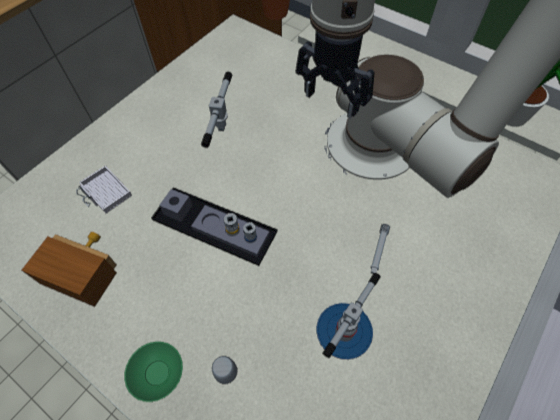

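```bash
python3 - <<'E'
from h import *
f=lambda n,c: proj(n,[*MAT,.06]).astype(int)-60+(np.array(c)+.5)*.3-.5
print(tri(f("scene",(223,161)),f("top",(161,168))))
manip.close_job(); print(manip.get_obs()["t"])
E
```

```text
(array([0.5336565 , 0.22932631, 0.1552854 ]), np.float64(0.0008549699190723876))
the job is handed in; nothing more can be done
the job is handed in; nothing more can be done
```

The T-handle is clicked into the red-banded socket, and the joined tool stands upright near the middle of the blue mat. I handed the job in with the arm clear, at about 24 s on the robot's clock (limit 51 s).

- **Which handle:** I took the one in the tray stand. Its bar measured 200 mm; the loose handle's measured about 290 mm.
- **Pressing home:** the drive stopped hard at 0.128 m TCP height, which is the expected fully-home height. The highest reading while pressing was 39 N at the wrist.
- **Click:** the detent can't be read directly, so I judged it by the lift. The wrist then carried about 9 N, the weight of handle and socket together, against 4.5 N for the handle alone. The wrist forces showed no clear 10–20 N peak before the hard stop, so I rely on the lift for the click.
- **Standing on the mat:** after release, two views put the hub's top at 0.155 m, as expected for a home, upright tool. It was within about 3 mm of the mat centre, close to the camera error.
- **Everything else:** in the last scene picture, the yellow and blue sockets and the things on the sill look where they were.

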